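# Tip the paint-roller covers out of the tilt bin and latch it again

### The job

Pull the tilt bin forward by its side lever until it rests against its stop, so that all three roller covers tip out into the tray in front of it. Then push the empty bin back upright until it clicks fully home on its catch, and let go. Leave the bottles, pots and other things around it standing where they are.

Things in the scene. Friction and masses are not known exactly. Their poses are not given: they have to be found in the camera images.
- rack: fixed steel stand of the tilt bin, turned up to 0.2 rad about vertical. Origin on the table, straight below the bin's pivot axis at the bin's mid-width; x points to the back of the stand (away from the robot), y left (lever side), z up. Side plates 132 mm high at y = +-103 mm, base plate x -30 to 190 mm
- pivot (a point): centre of the bin's pivot axis (horizontal, along the stand's y), 110 mm above the table. The open-topped bin is 174 mm wide, 139 mm deep, 100 mm high; its front wall is 115 mm long from the pivot and leans 30 degrees forward, so it slopes down forward only beyond 1.05 rad of tilt
- shelf_edge (a point): on the foremost bar of the wire drying shelf, above the lever: 15 mm behind the pivot in x, 364 mm above the table (bar 8 mm thick, y -150 to 270 mm of the stand). More bars lie behind it to x = 190 mm, posts at x 100 and 190 mm. It roofs the upright lever: a gripper pointing straight down does not fit; lean it 25 to 45 degrees, fingers pointing down and to the stand's +x
- bin (a joint): tilt of the bin (rad): 0 upright on its catch (start), grows as its top comes forward; meets the stop between 1.25 and 1.47. The spring catch acts over the first 0.15 rad, some 5 to 15 N at the grip to pull off or push on; pushed back softly or let fall, the bin hangs ajar at about 0.1. Empty, it falls forward past about 0.8 and rests on the stop by itself; below 0.65 it falls back. Light damping
- lever_grip (a point): hand lever fixed to the bin, turning with it: flat dark bar 16 x 10 mm in the plane y = 150 mm of the stand. Origin at the centre of its black round grip, a cylinder 28 mm in diameter and 28 mm wide along y (pinch it along y; it can turn between the fingers), 160 mm from the pivot axis; upright it is straight above the axis, 270 mm above the table. Its z points from pivot to grip
- stop: fixed rubber stop in the lever's plane: bar of 16 mm diameter along y on a screwed rod, 85 mm in front of the pivot axis. Origin 104 mm below the bar's centre, 0 to 16 mm above the table (set differently each time). The lever's bar comes to rest on it
- tray: fixed open black tray in front of the bin, 230 x 250 x 45 mm, walls 4 mm. Origin at the centre of its underside, on the table; axes as the stand's
- roller0_mid (a point): centre of one of three alike paint-roller covers: pale cylinder, 40 mm diameter, 150 mm long, axis along its y, 0.06 to 0.13 kg. They start side by side across the bin's floor and roll out over its front edge at the stop
- roller1_mid (a point): centre of another roller cover, the same
- roller2_mid (a point): centre of another roller cover, the same
- pot_up: bystander: the white pot on the wire shelf, loose
- bottle_up: bystander: the bottle on the wire shelf, loose
- bottle_a: bystander: the 160 mm bottle to the right of the tray, loose
- jar_a: bystander: the low jar (65 mm) left of the tray, loose
- bottle_b: bystander: the 140 mm bottle to the right of the bin, loose
- tub_a: bystander: the white tub (100 mm), left of the stand, loose
- brush_a: bystander: the 220 mm brush lying right of the tray, loose
- sanding_block: bystander: the cork sanding block, 100 x 65 x 30 mm, left of the tray, loose
Things that resemble listed ones, but are neither listed nor needed, are in the scene too. Leave any orange or pink look-alike of the part that bears roller2_mid alone.

How it is judged:
By the outcome, as a careful person would: the job done as asked, in the order asked, and still so for the second after the job is handed in, with the robot touching nothing.
It also fails if it takes over 59 s, if anything falls off the work surface, if the arm or the gripper's body presses on something with over 40 N, if the wrist force passes 120 N, or if a joint passes its speed limit or range.

### The arm

A 7-joint arm with a two-finger parallel gripper is mounted at the origin on the work surface. World frame = base frame: x ahead of the robot, y to its left, z up, the work surface at z = 0. Lengths are in m, angles in rad, forces in N, time in s.
With the tool pointing down it reaches from about 0.4 to 0.85 m from the base axis. Payload 10.4 kg.
Tool frame: the origin (TCP) lies between the finger pads; the fingertips stand 19 mm ahead of it and the grasp point (between the pads) is the TCP; x points along the fingers, y is the direction in which the jaws open and shut, and the axes are right-handed (so a half turn about x gives the same grasp; the last joint's range is limited). The gripper opens to 87 mm and grips with 3 to 60 N. Pads are 19 mm wide; open, the fingers measure 117 mm over their backs; the gripper's body (75 mm by 190 mm) begins 51 mm behind the grasp point.
Start: joints at [-1.22, 0.332, -0.065, 1.46, 0.022, 1.35, -0.088], TCP at [0.228, 0.582, 0.242] pointing down, gripper open.
Joint ranges: [-2.6, 2.6], [-0.5, 2.12], [-1.47, 1.34], [0.16, 2.42], [-1.27, 4.41], [0.06, 2.06], [-2.6, 2.6]. Speed limits (rad/s): [2.22, 2.22, 2.79, 2.79, 3.14, 3.14, 3.14].

### API

Orientations are given as a unit quaternion [x, y, z, w].
In Python, from bench import r gives the robot as it stands.
- The arm moves only by the tool drive_tool, never from a script. Its argument "motion" is a list of rows, each a list of 4 numbers: the shift along the tool's x, y, z in cm, then the turn about the tool's x in units of 5 degrees (1.0 is 5 degrees). In form: [[tx, ty, tz, twist], ...]. A call has 1 to 20 rows; each row is the pose to reach, as a shift and turn from the pose commanded when the call began, along the tool's axes at that moment; what a row does not reach only later rows make up. A row lasts 1/12 s, in which the tool goes at most 41.7 mm and 7.16 degrees, less where a joint would pass 70% of its speed; a pose out of reach is approached as far as the arm can. A call with a gripper value outside its range is refused whole. "grip" is the closure in counts, from 0 (fully open) to 255 (shut), set as the call begins (left out, the last holds). The fingers move at their own pace and stop on an object; "force" is the grip in N (left out, the last holds). Time passes only in rows, so rows that repeat a pose let the fingers close. It gives the time, the measured TCP pose, the force and the opening at its end, in the units of the state.
- r.read_state(): the state, without advancing time (a new reading comes with each control period).
- r.camera(name): name is "scene" or "top"; returns the picture (420x560x3 uint8, red, green, blue); there is no depth.
- r.calibration(name): a dict with "fx", "fy", "cx", "cy" (pixels), "dist" ([k1, k2, p1, p2, k3] as OpenCV has them; the pictures are not rectified), "xyz" and "orientation" of the camera in the world. Camera axes: x right, y up, looking along -z (the intrinsics and any distortion apply to the point x, -y, -z); pixel columns grow to the right and rows downward; lengths in m; the calibration is good to about 2 mm. A picture is of the moment at which its call begins. calibration takes no time and is no camera call.
- r.close_job(): hands the job in, once; it reports no verdict.
The state is a dict: "time": time; "joint_positions": joint angles; "joint_vel": joint speeds; "joint_torque": joint torques, N m; "ee_pos": TCP position; "eef_rot": TCP orientation; "ft_force": force on the tool from outside, world axes, zero at the start; "torque": the same for the moment, N m; "width": finger opening in m.
Only numpy, scipy, OpenCV 4.12 (cv2) and the standard library are available. Lean on these libraries where they do the work, as an engineer would, in place of code of your own. Each camera call takes 0.05 s, during which the arm holds its last target.

## Working session

There is one attempt and no reset: what is moved stays moved. The work goes in short steps, Python scripts to look and compute and a tool call to move; the robot and the scene stay as the last step left them, time stands still between calls to the robot, and variables do not carry over. Pictures are saved under pics/ and viewed, and the job is handed in when it is done.

Besides the shell and the picture viewer there is one more tool, called after ">>>" by a JSON object that holds its "method" and its "body". drive_tool: Moves the arm, as the interface text tells. Its arguments: {"type":"object","properties":{"motion":{"type":"array","items":{"type":"array","items":{"type":"number"}}},"grip":{"type":"number"},"force":{"type":"number"}},"required":["motion"]}

```bash
ls; mkdir -p pics; python3 - <<'E'
from bench import r
import cv2
print(r.read_state())
for n in("scene","top"):
    im=r.camera(n);cv2.imwrite(f"pics/{n}0.png",im[:,:,::-1]);print(n,r.calibration(n))
E
```

```text
pics
{'time': 0.0, 'joint_positions': array([-1.2196012 ,  0.33286406, -0.06464738,  1.46092373,  0.02159868,
        1.34990607, -0.08852671]), 'joint_vel': array([-3.83045088e-04, -1.02960077e-03,  4.96829684e-04, -4.61787107e-05,
        1.51569311e-03, -6.12661162e-04,  1.27617923e-03]), 'joint_torque': array([-7.45155339e-04, -6.23247671e+01,  2.37512542e-02, -3.89894557e+01,
       -6.16108370e-02,  3.99916526e-02,  1.51420500e-04]), 'ee_pos': array([0.22812299, 0.58149971, 0.24076707]), 'eef_rot': array([ 0.13091491,  0.69485303, -0.131901  ,  0.6947249 ]), 'ft_force': array([ 0.45348952,  0.57259   , -1.08063476]), 'torque': array([ 0.02258056, -0.0347026 ,  0.03751382]), 'width': 0.08693199027596486}
scene {'fx': 420.84253504345423, 'fy': 420.84253504345423, 'cx': 276.7956808224006, 'cy': 206.33004837296417, 'dist': array([0.02627584, 0.        , 0.        , 0.        , 0.        ]), 'xyz': array([0.90430921, 0.4537039 , 1.20196242]), 'orientation': array([0.081742  , 0.24496069, 0.91326503, 0.31505474])}
top {'fx': 518.6713480997173, 'fy': 518.6713480997173, 'cx': 287.25892085895896, 'cy': 212.95697321778042, 'dist': array([-0.02635648,  0.        ,  0.        ,  0.        ,  0.        ]), 'xyz': array([ 0.25247139, -0.0252231 ,  1.79010141]), 'orientation': array([ 0.06928446, -0.05907859, -0.7034654 ,  0.70487291])}
```

View pics/scene0.png

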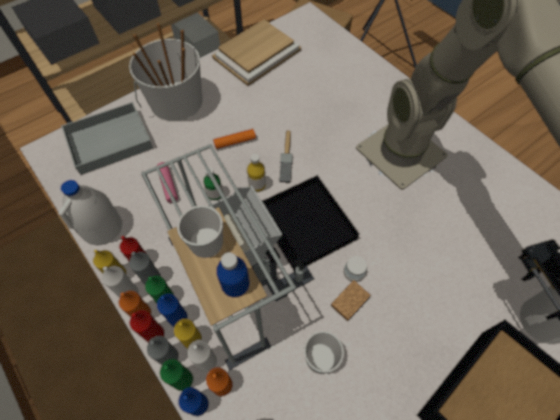

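View pics/top0.png

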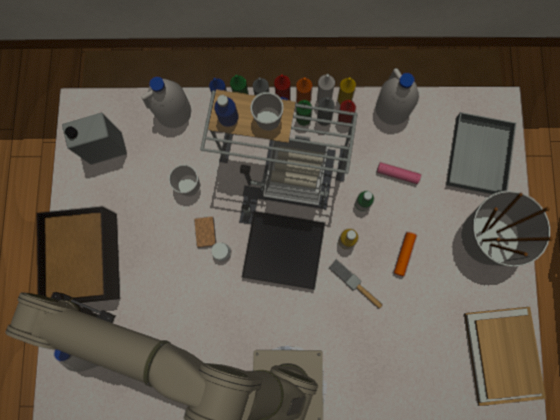

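The top view shows the robot at the bottom with x pointing up and y left. The tray is near (284,250), the bin near (297,175), the lever near (246,180), and the shelf bars span rows 95–220. I'll crop in closer.

```bash
python3 - <<'E'
import cv2
a=cv2.imread("pics/top0.png")[80:300,170:390];cv2.imwrite("pics/topc.png",cv2.resize(a,(600,600),interpolation=cv2.INTER_CUBIC))
a=cv2.imread("pics/scene0.png")[130:380,130:380];cv2.imwrite("pics/scc.png",cv2.resize(a,(600,600),interpolation=cv2.INTER_CUBIC))
E
```

```text
(no output)
```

View pics/topc.png

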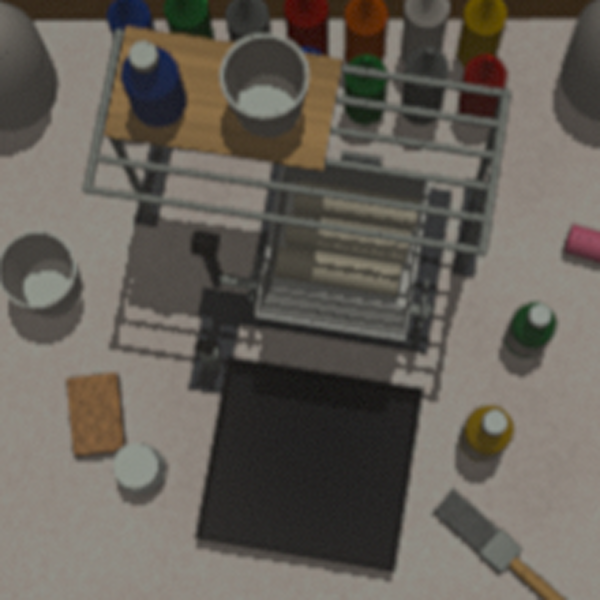

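View pics/scc.png

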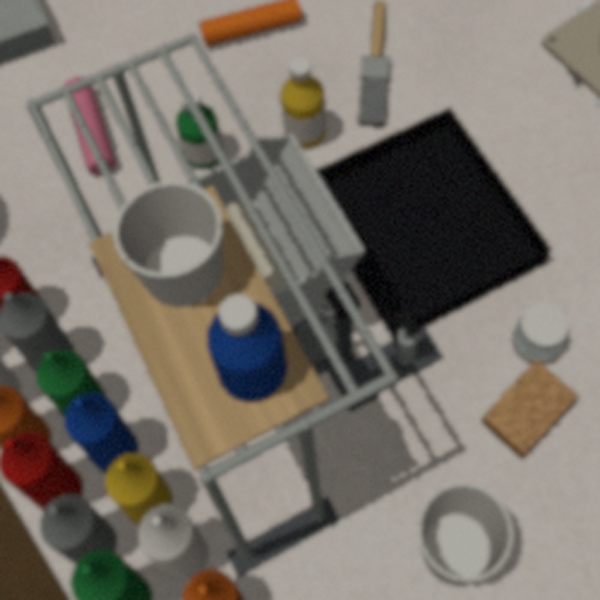

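Things in top0 that could pass for the lever's grip are the black round knob at (245,169), the stop bar near (246,205), and the dark shelf feet at (224,150) and (342,170). The description fits the knob: it sits at the end of the slim bar that rises from the bin's left side. Next I'll compute positions.

```bash
cat > h.py <<'E'
import numpy as np,cv2
from scipy.spatial.transform import Rotation as R
from bench import r
def ray(n,px):
    c=r.calibration(n);K=np.array([[c["fx"],0,c["cx"]],[0,c["fy"],c["cy"]],[0,0,1]])
    u=cv2.undistortPoints(np.array([[px]],float),K,c["dist"])[0,0]
    return c["xyz"],R.from_quat(c["orientation"]).apply([u[0],-u[1],-1])
def onz(n,px,z):
    o,d=ray(n,px);return o+d*(z-o[2])/d[2]
def proj(n,p):
    c=r.calibration(n);K=np.array([[c["fx"],0,c["cx"]],[0,c["fy"],c["cy"]],[0,0,1]])
    q=R.from_quat(c["orientation"]).inv().apply(np.array(p)-c["xyz"])*[1,-1,-1]
    return cv2.projectPoints(q.reshape(1,3),np.zeros(3),np.zeros(3),K,c["dist"])[0].ravel()
E
python3 - <<'E'
from h import *
np.set_printoptions(precision=4,suppress=True)
f=lambda x,y:(170+(x+.5)*220/600-.5,80+(y+.5)*220/600-.5)
g=lambda x,y:(130+(x+.5)*250/600-.5,130+(y+.5)*250/600-.5)
T=[onz("top",f(*p),.045) for p in[(225,362),(420,392),(393,573),(198,543)]]
print("tray",*T,np.mean(T,0))
S=[onz("scene",g(*p),.045) for p in[(323,172),(450,112),(548,253)]]
print("trayscene",*S)
def yaw(a,b): d=a-b; return np.arctan2(-d[0],d[1])
print(yaw(T[0],T[1]),yaw(T[3],T[2]))
sh=[onz("top",f(*p),.364) for p in[(88,190),(485,250)]];print("shelf",sh,np.linalg.norm(sh[0]-sh[1]),yaw(*sh))
sh=[onz("scene",g(*p),.364) for p in[(390,378),(193,40)]];print("shelfsc",sh,np.linalg.norm(sh[0]-sh[1]),yaw(*sh))
print("grip",onz("top",f(206,243),.27))
E
```

```text
tray [0.575  0.1208 0.045 ] [ 0.5371 -0.1236  0.045 ] [ 0.3132 -0.0886  0.045 ] [0.349  0.1505 0.045 ] [0.4436 0.0148 0.045 ]
trayscene [ 0.5191 -0.1139  0.045 ] [ 0.3236 -0.0824  0.045 ] [0.3666 0.1578 0.045 ]
-0.15401019928513182 -0.14862887507080583
shelf [array([0.7001, 0.2414, 0.364 ]), array([ 0.6346, -0.1745,  0.364 ])] 0.4210637135624366 -0.15609203014125
shelfsc [array([0.7044, 0.2425, 0.364 ]), array([ 0.6353, -0.1686,  0.364 ])] 0.4169105122265649 -0.16632688558817993
grip [0.668  0.1252 0.27  ]
```

Stand pose: the pivot is near (0.645,-0.022) with yaw −0.157. The grip is measured at (0.668,0.125,0.27), against (0.668,0.126) predicted from the shelf. The moves have no lean axis, so I first need to see what the arm does near its limits. I'll go up to a clear area in front of the stand, turned to match it.

>>> {"method": "drive_tool", "body": {"motion": [[-4,0,0,0],[-8,0,0,-1],[-12,0,0,-2],[-16,0,0,-2.5],[-20,0,0,-2.5],[-24,-3,3,-2.5],[-28,-6,6,-2.5],[-30,-8,9,-2.5],[-31,-11,12,-2.5],[-32,-14,15,-2.5],[-33,-16,18,-2.5],[-33,-18,21,-2.5],[-33,-21,24,-2.5],[-33,-23,27,-2.5],[-33,-26,30,-2.5],[-33,-28,33,-2.5],[-33,-31,36,-2.5],[-33,-34,39,-2.5],[-33,-36,42,-2.5],[-33,-39,45,-2.5]]}}

```text
time: 1.77
ee_pos: [0.5015, 0.061, 0.5713]
eef_rot: [0.055, 0.705, -0.055, 0.705]
ft_force: [0.7, 0.3, 0.3]
width: 0.0871
```

```bash
cat >> h.py <<'E'
def st():
    s=r.read_state();np.set_printoptions(precision=4,suppress=True)
    m=R.from_quat(s["eef_rot"]).as_matrix()
    print("t",s["time"],"q",s["joint_positions"],"p",s["ee_pos"],"\nx",m[:,0],"y",m[:,1],"z",m[:,2],"lean",np.degrees(np.arccos(-m[2,0])),"F",s["ft_force"],"w",s["width"])
    return s,m
E
python3 -c "
from h import *
st()"
```

```text
t 1.7667 q [-0.5359  0.1189  0.3875  1.0408 -0.0493  1.9902  1.2449] p [0.5015 0.061  0.5713] 
x [-0.0001  0.0001 -1.    ] y [0.1544 0.988  0.0001] z [ 0.988  -0.1544 -0.0001] lean 0.010340798320610307 F [0.7464 0.3476 0.2643] w 0.08708192886857896
```

Joint 6 is near its end, as I expected. I'll go higher and see whether the tool leans outward.

>>> {"method": "drive_tool", "body": {"motion": [[-2,-3,1,0],[-4,-6,2,0],[-6,-9,3,0],[-8,-12,4,0],[-10,-14,5,0],[-12,-14,6,0],[-14,-14,7,0],[-16,-14,8,0]]}}

```text
time: 2.43
ee_pos: [0.5278, -0.0817, 0.617]
eef_rot: [0.054, 0.687, -0.056, 0.723]
ft_force: [-0.1, -0.8, 0.2]
width: 0.0869
```

```bash
python3 -c "
from h import *
st()"
```

```text
t 2.4333 q [-0.2754  0.2189  0.494   0.8365 -0.1203  2.0579  1.5615] p [ 0.5278 -0.0817  0.617 ] 
x [ 0.0501 -0.0073 -0.9987] y [0.1554 0.9878 0.0006] z [ 0.9866 -0.1553  0.0506] lean 2.8992163733855687 F [-0.0554 -0.7629  0.1627] w 0.08692052152234732
```

>>> {"method": "drive_tool", "body": {"motion": [[0,0,0,0],[0,0,0,0]]}}

```text
time: 2.6
ee_pos: [0.5278, -0.0808, 0.6167]
eef_rot: [0.053, 0.687, -0.056, 0.722]
ft_force: [0.9, -0.0, 1.0]
width: 0.0871
```

```bash
python3 -c "
from h import *
st()"
```

```text
t 2.6 q [-0.2775  0.219   0.4943  0.8373 -0.1202  2.058   1.5613] p [ 0.5278 -0.0808  0.6167] 
x [ 0.0492 -0.0072 -0.9988] y [0.154  0.9881 0.0004] z [ 0.9869 -0.1538  0.0497] lean 2.849096951441943 F [ 0.9279 -0.023   0.9507] w 0.08707135240723103
```

The commanded pose stays where the arm got to, and the lean is kept, so the lean can be built up in steps. I'll continue.

>>> {"method": "drive_tool", "body": {"motion": [[-4,0,0,0],[-8,0,0,0],[-12,0,0,0],[-16,0,0,0],[-20,0,0,0],[-24,0,0,0],[-28,0,0,0],[-32,0,0,0]]}}

```text
time: 3.27
ee_pos: [0.4941, -0.0757, 0.6462]
eef_rot: [0.052, 0.668, -0.057, 0.74]
ft_force: [-0.2, 0.3, -0.5]
width: 0.087
```

```bash
python3 -c "
from h import *
st()"
```

```text
t 3.2667 q [-0.5054  0.1308  0.7067  0.8793 -0.1021  2.058   1.5566] p [ 0.4941 -0.0757  0.6462] 
x [ 0.101  -0.0142 -0.9948] y [0.1537 0.9881 0.0015] z [ 0.983  -0.153   0.1019] lean 5.852052182395031 F [-0.2069  0.3492 -0.4556] w 0.08697213595002964
```

>>> {"method": "drive_tool", "body": {"motion": [[-20,0,20,0],[-20,0,20,0],[-20,0,20,0],[-20,0,20,0]]}}

```text
time: 3.6
ee_pos: [0.5581, -0.0853, 0.6545]
eef_rot: [0.051, 0.65, -0.058, 0.756]
ft_force: [0.4, 1.3, -0.6]
width: 0.0871
```

```bash
python3 -c "
from h import *
st()"
```

```text
t 3.6 q [-0.1921  0.277   0.4395  0.6776 -0.1459  2.0578  1.5626] p [ 0.5581 -0.0853  0.6545] 
x [ 0.1473 -0.021  -0.9889] y [0.153  0.9882 0.0018] z [ 0.9772 -0.1516  0.1488] lean 8.557157208724298 F [ 0.4467  1.3174 -0.6303] w 0.08709665968754544
```

>>> {"method": "drive_tool", "body": {"motion": [[-20,0,8,0],[-20,0,8,0],[-20,0,8,0]]}}

```text
time: 3.85
ee_pos: [0.5581, -0.0863, 0.6773]
eef_rot: [0.05, 0.631, -0.059, 0.772]
ft_force: [-0.1, -0.6, 0.0]
width: 0.0868
```

>>> {"method": "drive_tool", "body": {"motion": [[-20,0,10,0],[-20,0,10,0],[-20,0,10,0]]}}

```text
time: 4.1
ee_pos: [0.5622, -0.0872, 0.6973]
eef_rot: [0.048, 0.613, -0.06, 0.787]
ft_force: [0.2, -0.2, 0.3]
width: 0.0872
```

>>> {"method": "drive_tool", "body": {"motion": [[-20,0,10,0],[-20,0,10,0],[-20,0,10,0]]}}

```text
time: 4.35
ee_pos: [0.5613, -0.0875, 0.7177]
eef_rot: [0.047, 0.594, -0.062, 0.8]
ft_force: [-0.3, -0.6, -0.9]
width: 0.0871
```

```bash
python3 -c "
from h import *
st()"
```

```text
t 4.35 q [-0.1768  0.2855  0.4683  0.526  -0.1798  2.0581  1.5629] p [ 0.5613 -0.0875  0.7177] 
x [ 0.2859 -0.0427 -0.9573] y [0.1548 0.9879 0.0022] z [ 0.9457 -0.1488  0.289 ] lean 16.799976147203186 F [-0.3028 -0.5597 -0.945 ] w 0.08712843788244715
```

>>> {"method": "drive_tool", "body": {"motion": [[-20,0,10,0],[-20,0,10,0],[-20,0,10,0]]}}

```text
time: 4.6
ee_pos: [0.556, -0.087, 0.7392]
eef_rot: [0.046, 0.576, -0.063, 0.814]
ft_force: [0.1, 0.0, 0.5]
width: 0.0873
```

>>> {"method": "drive_tool", "body": {"motion": [[-20,0,10,0],[-20,0,10,0],[-20,0,10,0]]}}

```text
time: 4.85
ee_pos: [0.5469, -0.0859, 0.761]
eef_rot: [0.044, 0.557, -0.064, 0.827]
ft_force: [0.4, 0.5, 0.0]
width: 0.0869
```

>>> {"method": "drive_tool", "body": {"motion": [[-20,0,10,0],[-20,0,10,0],[-20,0,10,0]]}}

```text
time: 5.1
ee_pos: [0.5345, -0.0843, 0.783]
eef_rot: [0.043, 0.538, -0.065, 0.839]
ft_force: [0.4, 0.2, 0.4]
width: 0.0866
```

>>> {"method": "drive_tool", "body": {"motion": [[-20,0,10,0],[-20,0,10,0],[-20,0,10,0]]}}

```text
time: 5.35
ee_pos: [0.5195, -0.0822, 0.8048]
eef_rot: [0.042, 0.52, -0.065, 0.851]
ft_force: [-0.4, -0.3, -0.5]
width: 0.087
```

```bash
python3 -c "
from h import *
st()"
```

```text
t 5.35 q [-0.2585  0.2174  0.5892  0.4171 -0.2093  2.058   1.5616] p [ 0.5195 -0.0822  0.8048] 
x [ 0.4517 -0.0679 -0.8896] y [0.1548 0.9879 0.0032] z [ 0.8786 -0.1392  0.4567] lean 27.177732104226454 F [-0.4424 -0.3185 -0.5272] w 0.08704436050051159
```

>>> {"method": "drive_tool", "body": {"motion": [[-20,0,16,0],[-20,0,16,0],[-20,0,16,0]]}}

```text
time: 5.6
ee_pos: [0.5216, -0.0826, 0.8217]
eef_rot: [0.04, 0.501, -0.066, 0.862]
ft_force: [-0.6, -0.5, 0.4]
width: 0.0875
```

>>> {"method": "drive_tool", "body": {"motion": [[-20,0,16,0],[-20,0,16,0],[-20,0,16,0]]}}

```text
time: 5.85
ee_pos: [0.5176, -0.0824, 0.8393]
eef_rot: [0.039, 0.483, -0.067, 0.872]
ft_force: [-0.5, -0.2, -0.4]
width: 0.0872
```

>>> {"method": "drive_tool", "body": {"motion": [[-20,0,16,0],[-20,0,16,0],[-20,0,16,0]]}}

```text
time: 6.1
ee_pos: [0.5088, -0.0814, 0.8575]
eef_rot: [0.038, 0.464, -0.068, 0.882]
ft_force: [-0.6, 0.2, -0.8]
width: 0.0872
```

```bash
python3 -c "
from h import *
s,m=st()
for p in([.53,.105,.40],[.56,.108,.40],[.668,.125,.27]):
  print((m.T@(np.array(p)-s['ee_pos']))*100)"
```

```text
t 6.1 q [-0.2125  0.2365  0.6444  0.2719 -0.3038  2.058   1.5608] p [ 0.5088 -0.0814  0.8575] 
x [ 0.5597 -0.0849 -0.8243] y [0.155  0.9879 0.0034] z [ 0.8141 -0.1297  0.5661] lean 34.480350912625184 F [-0.6     0.2257 -0.7881] w 0.08719630129305672
[ 37.3103  18.5864 -26.5929]
[ 38.964   19.3477 -24.1897]
[ 55.5807  22.6563 -22.9778]
```

The lean is now 34° toward the stand's +x. Next is a pre-grasp pose 15.6 cm short of the grip along the finger axis.

>>> {"method": "drive_tool", "body": {"motion": [[3,2,-2,0],[6,4,-4,0],[9,6,-6,0],[12,8,-8,0],[15,10,-10,0],[18,12,-12,0],[21,14,-14,0],[24,16,-16,0],[27,17.5,-18,0],[30,19,-19.5,0],[33,20.5,-21,0],[36,21.5,-22,0],[38,22.5,-23,0],[40,22.7,-23,0],[40,22.7,-23,0],[40,22.7,-23,0]]}}

```text
time: 7.43
ee_pos: [0.5787, 0.1406, 0.3884]
eef_rot: [0.033, 0.469, -0.068, 0.88]
ft_force: [-0.2, -1.2, -1.3]
width: 0.087
```

```bash
python3 - <<'E'
from h import *
s,m=st()
print((m.T@(np.array([.668,.125,.27])-s['ee_pos']))*100)
for n in("top","scene"):
    im=r.camera(n);u,v=proj(n,[.668,.126,.27]);print(n,u,v)
    x,y=int(u),int(v);w=70
    cv2.imwrite(f"pics/{n}1.png",cv2.resize(im[max(0,y-w):y+w,x-w:x+w,::-1],(560,560),interpolation=cv2.INTER_CUBIC))
E
```

```text
t 7.4333 q [-0.836  -0.1613  0.2855  1.7983  0.477   1.0701  0.7375] p [0.5787 0.1406 0.3884] 
x [ 0.5514 -0.0888 -0.8295] y [ 0.1505  0.9886 -0.0058] z [ 0.8205 -0.1217  0.5585] lean 33.9547921595725 F [-0.1539 -1.2075 -1.3488] w 0.08697080400908762
[14.885  -0.1328  0.9005]
top 244.95995803843448 168.78013164116692
scene 272.3072903235698 254.3647902650186
```

View pics/top1.png

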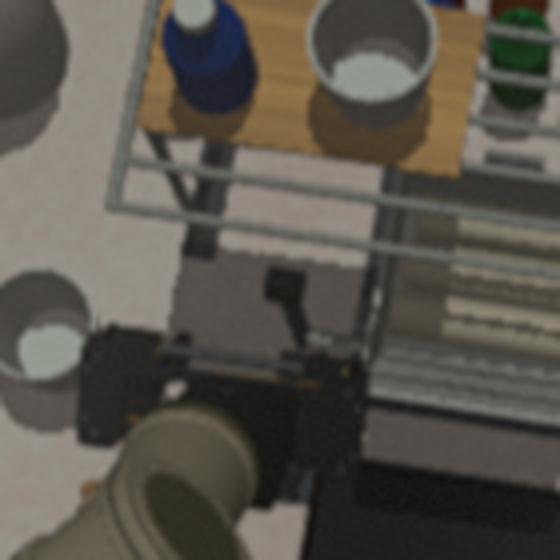

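View pics/scene1.png

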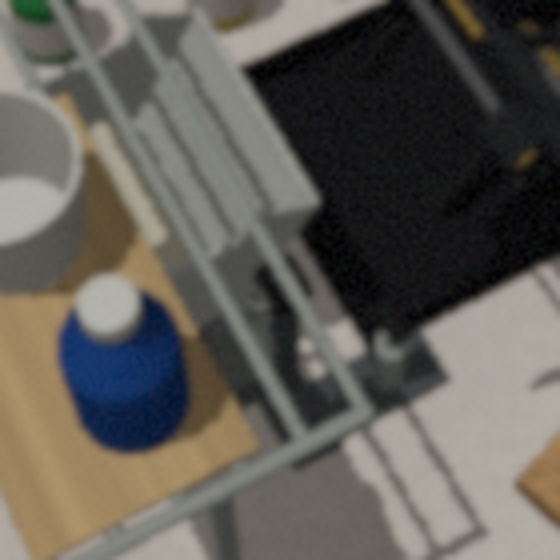

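The grip blob is at crop (285,284) in the top view, which matches its predicted pixel. The fingers and body are in front of the shelf edge. I'll advance most of the way.

>>> {"method": "drive_tool", "body": {"motion": [[2.5,0,0.5,0],[5,0,0.9,0],[7,0,0.9,0],[9,0,0.9,0],[10,0,0.9,0],[10,0,0.9,0]]}}

```text
time: 8.03
ee_pos: [0.6445, 0.1288, 0.3208]
eef_rot: [0.037, 0.464, -0.068, 0.882]
ft_force: [-1.4, 0.4, -0.4]
width: 0.087
```

```bash
python3 - <<'E'
from h import *
s,m=st()
print((m.T@(np.array([.668,.126,.27])-s['ee_pos']))*100)
E
```

```text
t 8.0333 q [-0.7959 -0.0064  0.3725  1.8065  0.4196  0.8633  0.7944] p [0.6445 0.1288 0.3208] 
x [ 0.5593 -0.0854 -0.8246] y [0.1548 0.9879 0.0027] z [ 0.8144 -0.1292  0.5658] lean 34.456698848230964 F [-1.4252  0.3649 -0.3646] w 0.0869842329438806
[ 5.5292  0.0713 -0.921 ]
```

>>> {"method": "drive_tool", "body": {"motion": [[0.5,0,-0.9,0],[2,0,-0.9,0],[3.5,0.1,-0.9,0],[4.8,0.1,-0.9,0],[5.5,0.1,-0.9,0],[5.5,0.1,-0.9,0],[5.5,0.1,-0.9,0]]}}

```text
time: 8.62
ee_pos: [0.6676, 0.1275, 0.2712]
eef_rot: [0.038, 0.464, -0.067, 0.882]
ft_force: [-0.8, -0.3, -0.3]
width: 0.0873
```

```bash
python3 - <<'E'
from h import *
s,m=st()
print((m.T@(np.array([.668,.126,.27])-s['ee_pos']))*100)
im=r.camera("top")
cv2.imwrite("pics/top2.png",cv2.resize(im[100:240,180:320,::-1],(560,560),interpolation=cv2.INTER_CUBIC))
E
```

```text
t 8.6167 q [-0.7734  0.0799  0.3924  1.8312  0.3952  0.7457  0.7998] p [0.6676 0.1275 0.2712] 
x [ 0.5601 -0.0837 -0.8242] y [0.1537 0.9881 0.0042] z [ 0.814  -0.129   0.5663] lean 34.49601918599611 F [-0.834  -0.2703 -0.3323] w 0.0873326415298946
[ 0.1365 -0.1437 -0.0133]
```

View pics/top2.png

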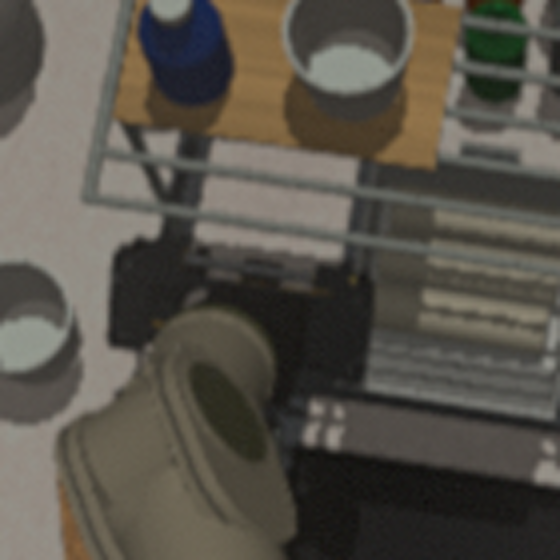

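The gripper sits just in front of the foremost bar, with no contact force. Closing now.

>>> {"method": "drive_tool", "body": {"motion": [[0,-0.1,0,0],[0,-0.1,0,0],[0,-0.1,0,0],[0,-0.1,0,0],[0,-0.1,0,0],[0,-0.1,0,0],[0,-0.1,0,0],[0,-0.1,0,0]], "grip": 255, "force": 35}}

```text
time: 9.33
ee_pos: [0.6676, 0.1262, 0.2702]
eef_rot: [0.038, 0.464, -0.068, 0.882]
ft_force: [-0.1, 1.0, 0.7]
width: 0.0418
```

```bash
python3 - <<'E'
from h import *
s,m=st()
# arc about pivot from grip estimate
c=np.array([.645,-.022,.11])+.15*np.array([.156,.988,0])
xs=np.array([.9877,-.1564,0])
p0=s['ee_pos']
d=p0-c;print("rel",d@xs,d[2],np.hypot(d@xs,d[2]))
for th in(.1,.2,.3,.4,.5,.6,.7,.8,.9,1.0,1.1,1.2,1.3,1.4,1.5):
    a0=0
    sh=.16*(-np.sin(th)*xs+np.array([0,0,np.cos(th)-1]))
    print(th,(m.T@sh*100).round(2))
E
```

```text
t 9.3333 q [-0.7722  0.0803  0.3937  1.8326  0.3941  0.7441  0.802 ] p [0.6676 0.1262 0.2702] 
x [ 0.5595 -0.0842 -0.8246] y [0.154  0.9881 0.0036] z [ 0.8144 -0.129   0.5658] lean 34.4558977266725 F [-0.0515  0.9635  0.6755] w 0.041811296564332356
rel -0.0007928969766299649 0.16024853693772467 0.16025049852121165
0.1 [-0.84  0.   -1.36]
0.2 [-1.54  0.01 -2.8 ]
0.3 [-2.09  0.01 -4.3 ]
0.4 [-2.48  0.01 -5.85]
0.5 [-2.72  0.01 -7.43]
0.6 [-2.81  0.01 -9.03]
0.7 [ -2.73   0.01 -10.63]
0.8 [ -2.49   0.01 -12.21]
0.9 [ -2.1    0.01 -13.76]
1.0 [ -1.55   0.01 -15.26]
1.1 [ -0.86   0.   -16.7 ]
1.2 [ -0.02  -0.   -18.07]
1.3 [  0.94  -0.01 -19.34]
1.4 [  2.03  -0.01 -20.51]
1.5 [  3.23  -0.02 -21.57]
```

>>> {"method": "drive_tool", "body": {"motion": [[0,0,0,0],[0,0,0,0],[0,0,0,0],[0,0,0,0],[0,0,0,0]]}}

```text
time: 9.75
ee_pos: [0.6677, 0.1276, 0.2703]
eef_rot: [0.038, 0.464, -0.067, 0.882]
ft_force: [3.7, 5.0, -3.3]
width: 0.0279
```

Gripped at 27.9 mm wide. Pulling along the arc to about 1.2 rad.

>>> {"method": "drive_tool", "body": {"motion": [[-0.4,0,-0.7,0],[-0.8,0,-1.4,0],[-1.2,0,-2.1,0],[-1.5,0,-2.8,0],[-1.8,0,-3.5,0],[-2.1,0,-4.3,0],[-2.5,0,-5.9,0],[-2.7,0,-7.4,0],[-2.8,0,-9.0,0],[-2.7,0,-10.6,0],[-2.5,0,-12.2,0],[-2.1,0,-13.8,0],[-1.8,0,-14.5,0],[-1.5,0,-15.3,0],[-1.2,0,-16,0],[-0.9,0,-16.7,0],[-0.5,0,-17.4,0],[0,0,-18.1,0],[0,0,-18.1,0],[0,0,-18.1,0]]}}

```text
time: 11.42
ee_pos: [0.5203, 0.1518, 0.1682]
eef_rot: [0.038, 0.464, -0.065, 0.883]
ft_force: [0.0, 7.9, -0.7]
width: 0.0278
```

```bash
cat >> h.py <<'E'
C=np.array([.645,-.022,.11])+.15*np.array([.156,.988,0]); XS=np.array([.9877,-.1564,0])
def ang(s):
    d=s["ee_pos"]-C;print("rad",np.hypot(d@XS,d[2]),"th",np.arctan2(-d@XS,d[2]))
E
python3 - <<'E'
from h import *
s,m=st();ang(s)
im=r.camera("scene");cv2.imwrite("pics/scene3.png",cv2.resize(im[130:380,130:430,::-1],(720,600),interpolation=cv2.INTER_CUBIC))
im=r.camera("top");cv2.imwrite("pics/top3.png",cv2.resize(im[80:300,170:390,::-1],(600,600),interpolation=cv2.INTER_CUBIC))
E
```

```text
t 11.4167 q [-0.8546 -0.1017  0.2336  2.233   0.7186  0.6751  0.3035] p [0.5203 0.1518 0.1682] 
x [ 0.5608 -0.0804 -0.824 ] y [0.1508 0.9885 0.0061] z [ 0.8141 -0.1277  0.5665] lean 34.50987563456056 F [ 0.0346  7.9041 -0.6855] w 0.027828707987657634
rad 0.16120501589777292 th 1.2011838914404511
```

View pics/scene3.png

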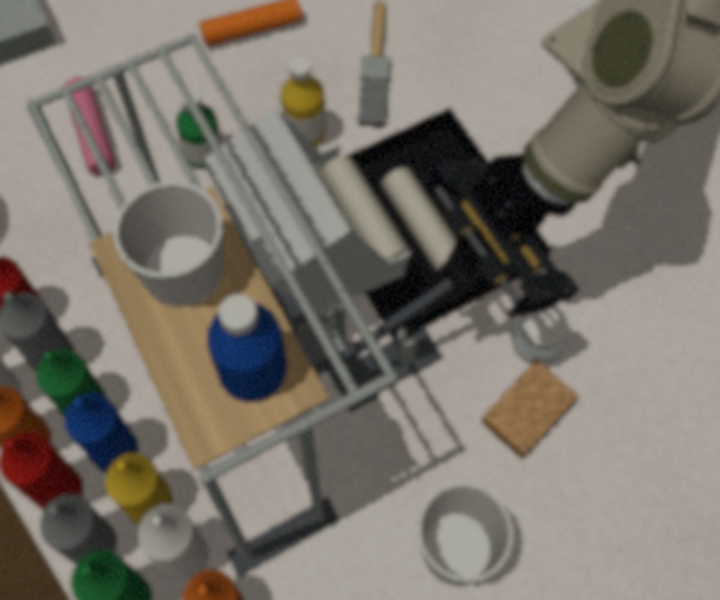

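View pics/top3.png

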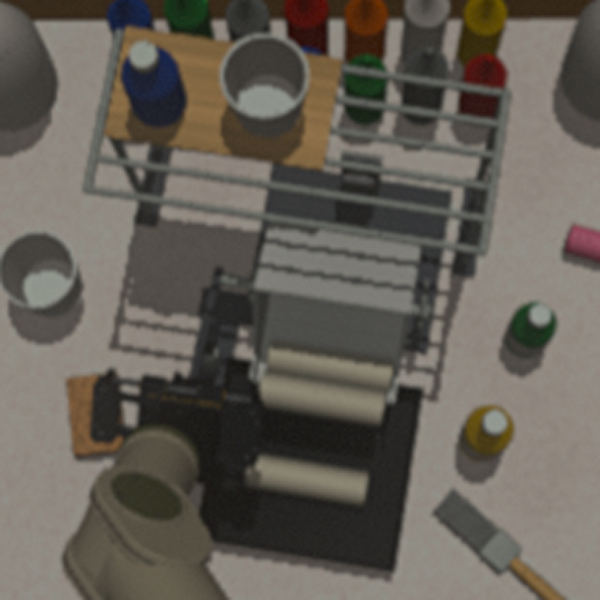

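The bin is at 1.20 rad. One cover is in the tray at top crop (310,480) and the others are rolling out at (320,400). I'll creep on to the stop.

>>> {"method": "drive_tool", "body": {"motion": [[0.3,0.1,-0.4,0],[0.6,0.1,-0.8,0],[1.0,0.1,-1.3,0],[1.0,0.1,-1.3,0]]}}

```text
time: 11.85
ee_pos: [0.5154, 0.1526, 0.152]
eef_rot: [0.038, 0.464, -0.066, 0.882]
ft_force: [-0.7, 4.8, 1.4]
width: 0.0278
```

```bash
python3 - <<'E'
from h import *
s,m=st();ang(s)
E
```

```text
t 11.85 q [-0.855  -0.0831  0.2264  2.2569  0.7503  0.6478  0.2531] p [0.5154 0.1526 0.152 ] 
x [ 0.5604 -0.082  -0.8241] y [0.1519 0.9884 0.005 ] z [ 0.8142 -0.128   0.5664] lean 34.498071059034686 F [-0.7097  4.8217  1.3962] w 0.027775893854070522
rad 0.16083991318862034 th 1.3066896648608046
```

>>> {"method": "drive_tool", "body": {"motion": [[0.3,0,-0.3,0],[0.6,0,-0.6,0],[0.6,0,-0.6,0]]}}

```text
time: 12.1
ee_pos: [0.5137, 0.1529, 0.1436]
eef_rot: [0.038, 0.464, -0.066, 0.882]
ft_force: [-2.9, 6.1, 0.8]
width: 0.0277
```

>>> {"method": "drive_tool", "body": {"motion": [[0.3,0,-0.3,0],[0.6,0,-0.6,0],[0.6,0,-0.6,0]]}}

```text
time: 12.35
ee_pos: [0.5123, 0.1531, 0.1354]
eef_rot: [0.038, 0.464, -0.066, 0.882]
ft_force: [-1.4, 5.2, 0.1]
width: 0.0281
```

```bash
python3 - <<'E'
from h import *
s,m=st();ang(s)
E
```

```text
t 12.35 q [-0.854  -0.0591  0.2222  2.2774  0.7844  0.6156  0.2029] p [0.5123 0.1531 0.1354] 
x [ 0.5602 -0.0821 -0.8243] y [0.1521 0.9884 0.0049] z [ 0.8143 -0.1281  0.5662] lean 34.48479448432072 F [-1.3774  5.1967  0.0552] w 0.028061279601295057
rad 0.1603612454910251 th 1.4118187656701788
```

>>> {"method": "drive_tool", "body": {"motion": [[0.3,0,-0.3,0],[0.6,0,-0.5,0],[0.6,0,-0.5,0]]}}

```text
time: 12.6
ee_pos: [0.5129, 0.1531, 0.1304]
eef_rot: [0.038, 0.463, -0.067, 0.883]
ft_force: [-19.8, -1.4, 31.9]
width: 0.0277
```

>>> {"method": "drive_tool", "body": {"motion": [[0.3,0,-0.3,0],[0.6,0,-0.5,0],[0.6,0,-0.5,0]]}}

```text
time: 12.85
ee_pos: [0.5141, 0.153, 0.1248]
eef_rot: [0.039, 0.461, -0.067, 0.884]
ft_force: [-17.3, -6.7, 42.0]
width: 0.0271
```

```bash
python3 - <<'E'
from h import *
s,m=st();ang(s)
im=r.camera("scene");cv2.imwrite("pics/scene4.png",cv2.resize(im[130:380,130:430,::-1],(720,600),interpolation=cv2.INTER_CUBIC))
im=r.camera("top");cv2.imwrite("pics/top4.png",cv2.resize(im[80:300,170:390,::-1],(600,600),interpolation=cv2.INTER_CUBIC))
E
```

```text
t 12.85 q [-0.8517 -0.0364  0.2216  2.2877  0.8227  0.5883  0.154 ] p [0.5141 0.153  0.1248] 
x [ 0.5657 -0.0827 -0.8204] y [0.1549 0.9879 0.0072] z [ 0.8099 -0.1311  0.5717] lean 34.87336397049435 F [-17.2779  -6.6667  41.9793] w 0.027069468144681485
rad 0.15727995870553782 th 1.4768007496548197
```

View pics/scene4.png

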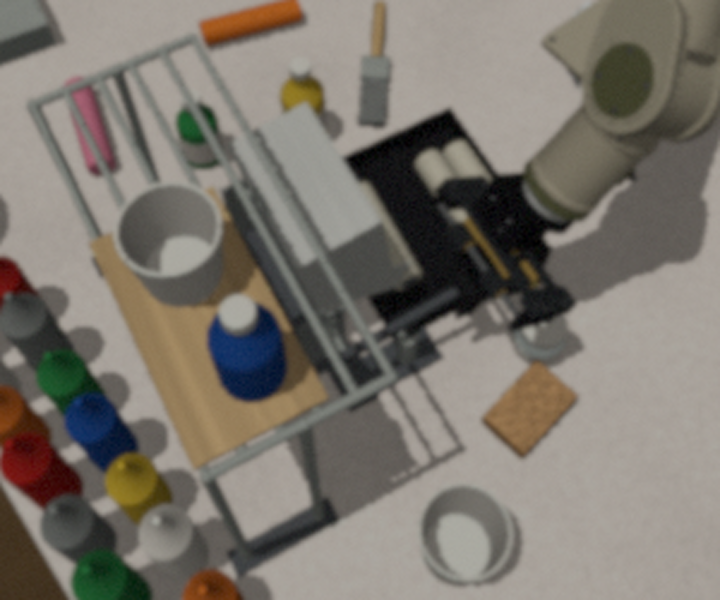

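View pics/top4.png

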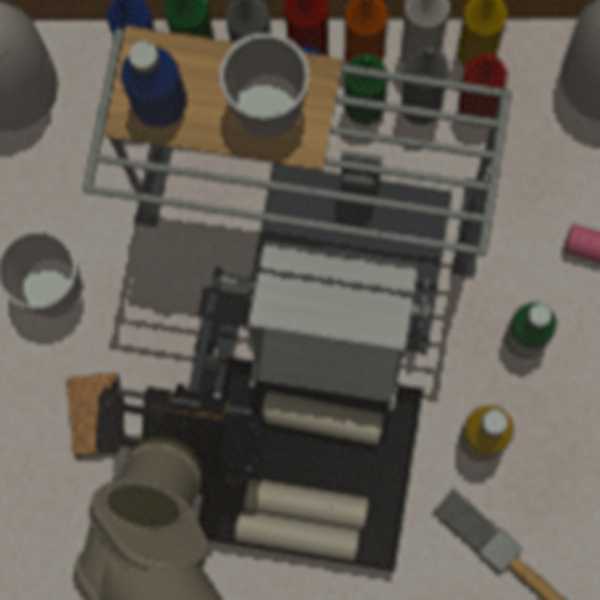

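The force shows the bin is on its stop at about 1.44 rad. I'll ease the pressure and see whether the third cover at top crop (322,415) has dropped into the tray.

>>> {"method": "drive_tool", "body": {"motion": [[-0.4,0,0.4,0],[-0.8,0,0.7,0],[-0.8,0,0.7,0],[-0.8,0,0.7,0],[-0.8,0,0.7,0]]}}

```text
time: 13.37
ee_pos: [0.5145, 0.1528, 0.1324]
eef_rot: [0.039, 0.463, -0.067, 0.883]
ft_force: [19.1, 4.9, -5.4]
width: 0.0275
```

```bash
python3 - <<'E'
from h import *
s,m=st();ang(s)
im=r.camera("top");cv2.imwrite("pics/top5.png",cv2.resize(im[190:300,230:340,::-1],(600,600),interpolation=cv2.INTER_CUBIC))
E
```

```text
t 13.3667 q [-0.8519 -0.0505  0.2238  2.2788  0.7965  0.6045  0.1891] p [0.5145 0.1528 0.1324] 
x [ 0.563  -0.0818 -0.8224] y [0.1535 0.9881 0.0067] z [ 0.8121 -0.13    0.5689] lean 34.67440716808872 F [19.1479  4.8895 -5.3845] w 0.027507443368788704
rad 0.15780764128604888 th 1.4280588140389467
```

View pics/top5.png

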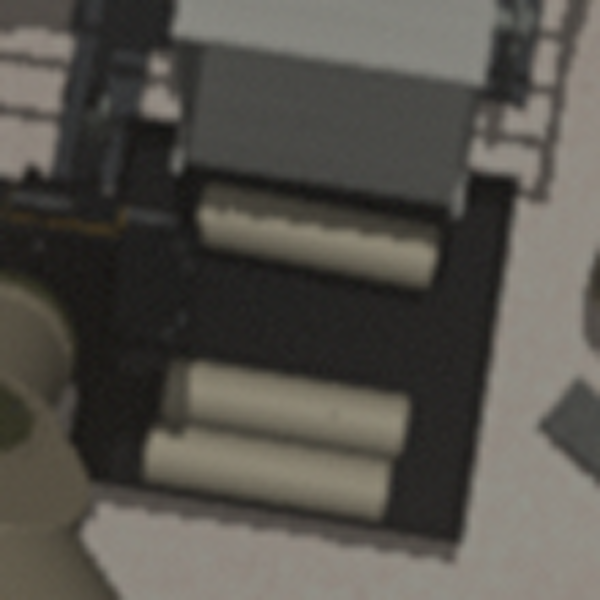

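```bash
python3 - <<'E'
from h import *
P=np.array([.645,-.022,0]);YS=np.array([.156,.988,0])
f=lambda x,y:(230+(x+.5)*110/600-.5,190+(y+.5)*110/600-.5)
for nm,px in dict(r0=(318,237),r1=(298,408),r2=(267,473)).items():
    for z in(.024,.06,.1):
        p=onz("top",f(*px),z)-P;print(nm,z,p@XS,p@YS)
for a,b in(((199,235),(437,262)),((188,390),(408,427)),((147,455),(388,493))):
    print([np.linalg.norm(onz("top",f(*a),z)-onz("top",f(*b),z)).round(4) for z in(.024,.1)])
s,m=st()
im=r.camera("scene");cv2.imwrite("pics/scene5.png",cv2.resize(im[170:290,260:380,::-1],(600,600),interpolation=cv2.INTER_CUBIC))
E
```

```text
r0 0.024 -0.13961424500987368 -0.0012832744016753356
r0 0.06 -0.14466093040616687 -0.0025702231914561174
r0 0.1 -0.15026835862427032 -0.004000166291212525
r1 0.024 -0.24788035015710957 -0.0060864840791432905
r1 0.06 -0.250720152207623 -0.007275524817008127
r1 0.1 -0.2538754878193045 -0.00859668119241349
r2 0.024 -0.2907554731057686 0.006471853569605635
r2 0.06 -0.29272131377515564 0.0050268251782640844
r2 0.1 -0.29490558118558563 0.0034212380767735103
[np.float64(0.1509), np.float64(0.1444)]
[np.float64(0.1392), np.float64(0.1332)]
[np.float64(0.1517), np.float64(0.1452)]
t 13.4167 q [-0.8519 -0.0504  0.2238  2.2788  0.7965  0.6045  0.1891] p [0.5144 0.1527 0.1324] 
x [ 0.5629 -0.0819 -0.8224] y [0.1535 0.9881 0.0066] z [ 0.8121 -0.13    0.5688] lean 34.67146730948061 F [19.7158  4.0885 -5.8224] w 0.027771415506641788
```

View pics/scene5.png

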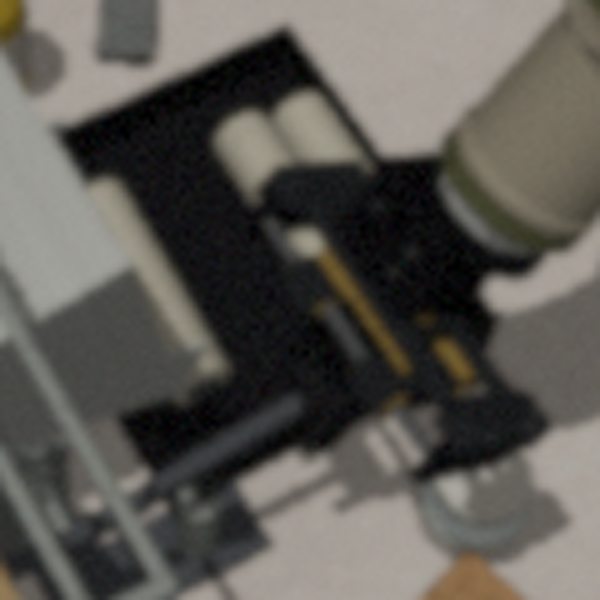

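All three covers measure about 0.15 m long at tray-floor height (stand x −0.14, −0.25 and −0.29), so all three lie in the tray. The bin can go back now.

```bash
python3 - <<'E'
from h import *
s,m=st()
g=lambda th:.16*(-np.sin(th)*XS+np.array([0,0,np.cos(th)]))
for th in np.r_[1.35:0.01:-.1]:
    print(round(th,2),(m.T@(C+g(th)-s['ee_pos'])*100).round(2))
E
```

```text
t 13.4667 q [-0.8519 -0.0504  0.2238  2.2788  0.7966  0.6045  0.1891] p [0.5145 0.1528 0.1324] 
x [ 0.563  -0.0818 -0.8224] y [0.1534 0.9881 0.0067] z [ 0.8121 -0.13    0.5689] lean 34.67415491816128 F [18.8879  3.7573 -4.9947] w 0.02755900031167192
1.35 [-1.03 -0.21  0.72]
1.25 [-2.06 -0.2   1.95]
1.15 [-2.95 -0.19  3.28]
1.05 [-3.71 -0.18  4.68]
0.95 [-4.33 -0.18  6.16]
0.85 [-4.79 -0.17  7.69]
0.75 [-5.1  -0.17  9.26]
0.65 [-5.25 -0.16 10.85]
0.55 [-5.25 -0.16 12.45]
0.45 [-5.08 -0.16 14.04]
0.35 [-4.75 -0.16 15.61]
0.25 [-4.27 -0.16 17.13]
0.15 [-3.64 -0.17 18.6 ]
0.05 [-2.87 -0.17 20.  ]
```

>>> {"method": "drive_tool", "body": {"motion": [[-0.5,0,0.3,0],[-1.0,0,0.7,0],[-1.5,0,1.3,0],[-2.1,0,2.0,0],[-2.5,0,2.6,0],[-3.0,0,3.3,0],[-3.4,0,4.0,0],[-3.7,0,4.7,0],[-4.3,0,6.2,0],[-4.8,0,7.7,0],[-5.1,0,9.3,0],[-5.3,0,10.9,0],[-5.3,0,12.4,0],[-5.1,0,14.0,0],[-4.8,0,15.6,0],[-4.3,0,17.1,0],[-4.0,0,17.9,0],[-3.7,0,18.6,0],[-3.7,0,18.6,0]]}}

```text
time: 15.05
ee_pos: [0.6436, 0.1315, 0.2662]
eef_rot: [0.038, 0.464, -0.067, 0.882]
ft_force: [0.7, 4.9, 1.2]
width: 0.0277
```

```bash
python3 - <<'E'
from h import *
s,m=st();ang(s)
g=lambda th:.16*(-np.sin(th)*XS+np.array([0,0,np.cos(th)]))
for th in (.1,.05,0,-.05,-.1):
    print(round(th,2),(m.T@(C+g(th)-s['ee_pos'])*100).round(2))
E
```

```text
t 15.05 q [-0.7998  0.0325  0.3805  1.887   0.4454  0.7528  0.7379] p [0.6436 0.1315 0.2662] 
x [ 0.5597 -0.0838 -0.8245] y [0.1537 0.9881 0.0039] z [ 0.8143 -0.1289  0.5659] lean 34.464831896594376 F [0.7022 4.8727 1.2326] w 0.027720244248897075
rad 0.1582259953769761 th 0.16075619013214323
0.1 [ 0.28 -0.14  0.94]
0.05 [ 0.68 -0.14  1.63]
0 [ 1.12 -0.14  2.3 ]
-0.05 [ 1.59 -0.14  2.95]
-0.1 [ 2.09 -0.15  3.58]
```

>>> {"method": "drive_tool", "body": {"motion": [[0.3,-0.1,0.9,0],[0.7,-0.1,1.6,0],[1.1,-0.1,2.3,0],[1.5,-0.1,2.8,0],[1.6,-0.1,3.0,0]]}}

```text
time: 15.47
ee_pos: [0.6722, 0.1269, 0.2679]
eef_rot: [0.037, 0.469, -0.067, 0.88]
ft_force: [-50.4, 5.2, 21.8]
width: 0.0277
```

```bash
python3 - <<'E'
from h import *
s,m=st();ang(s)
E
```

```text
t 15.4667 q [-0.7695  0.0975  0.3999  1.8172  0.3712  0.7466  0.8235] p [0.6722 0.1269 0.2679] 
x [ 0.5519 -0.0834 -0.8297] y [0.1532 0.9882 0.0026] z [ 0.8197 -0.1285  0.5582] lean 33.93141858608248 F [-50.4431   5.2022  21.8081] w 0.02771979632445776
rad 0.1579317964875184 th -0.02302050648183552
```

It is pushed home firmly with 50 N at the hard end. Now I'll relax to near zero force and open.

>>> {"method": "drive_tool", "body": {"motion": [[-0.2,0,-0.3,0],[-0.3,0,-0.6,0],[-0.3,0,-0.6,0],[-0.3,0,-0.6,0]]}}

```text
time: 15.8
ee_pos: [0.6694, 0.1272, 0.2682]
eef_rot: [0.037, 0.464, -0.066, 0.882]
ft_force: [10.3, 7.6, -9.2]
width: 0.0277
```

```bash
python3 - <<'E'
from h import *
s,m=st();ang(s)
E
```

```text
t 15.8 q [-0.7759  0.0863  0.3993  1.8313  0.3898  0.7381  0.8059] p [0.6694 0.1272 0.2682] 
x [ 0.5598 -0.0828 -0.8245] y [0.1519 0.9884 0.0039] z [ 0.8146 -0.1274  0.5659] lean 34.46293705264168 F [10.293   7.5988 -9.1784] w 0.027653480429824802
rad 0.15823289931388324 th -0.005195330813288865
```

The catch holds at θ≈0 against a 10 N pull. Centring and opening.

>>> {"method": "drive_tool", "body": {"motion": [[0.1,0.05,0.2,0],[0.1,0.05,0.2,0],[0.1,0.05,0.2,0],[0.1,0.05,0.2,0],[0.1,0.05,0.2,0],[0.1,0.05,0.2,0],[0.1,0.05,0.2,0],[0.1,0.05,0.2,0]], "grip": 0}}

```text
time: 16.47
ee_pos: [0.6718, 0.126, 0.2695]
eef_rot: [0.038, 0.464, -0.068, 0.882]
ft_force: [0.1, 0.1, 0.1]
width: 0.0728
```

```bash
python3 - <<'E'
from h import *
s,m=st();ang(s)
E
```

```text
t 16.4667 q [-0.7736  0.0903  0.4014  1.8246  0.3852  0.7402  0.811 ] p [0.6718 0.126  0.2695] 
x [ 0.5595 -0.0842 -0.8245] y [0.1541 0.9881 0.0037] z [ 0.8144 -0.1291  0.5658] lean 34.460351950084444 F [0.1341 0.0781 0.1346] w 0.07283243206704695
rad 0.15958071062749113 th -0.021120288526272575
```

Clear. I'll retreat straight back along the fingers, then up and away.

>>> {"method": "drive_tool", "body": {"motion": [[-1,0,-0.3,0],[-2.5,0,-0.3,0],[-4.5,0,-0.3,0],[-7,0,-0.3,0],[-10,0,-0.3,0],[-13,0,-0.3,0],[-16,0,-0.3,0],[-19,0,-1,0],[-22,0,-3,0],[-25,2,-5,0],[-27,5,-7,0],[-28,8,-9,0],[-28,11,-11,0],[-28,14,-13,0],[-28,17,-15,0],[-28,20,-16,0],[-28,23,-16,0],[-28,26,-16,0],[-28,26,-16,0]]}}

```text
time: 18.05
ee_pos: [0.4236, 0.4317, 0.4092]
eef_rot: [0.036, 0.465, -0.066, 0.882]
ft_force: [-0.7, 0.4, -0.3]
width: 0.0868
```

```bash
python3 - <<'E'
from h import *
s,m=st()
im=r.camera("scene");cv2.imwrite("pics/scene6.png",im[:,:,::-1]);im=r.camera("top");cv2.imwrite("pics/top6f.png",im[:,:,::-1]);cv2.imwrite("pics/top6.png",cv2.resize(im[80:300,170:390,::-1],(600,600),interpolation=cv2.INTER_CUBIC))
E
```

```text
t 18.05 q [-1.0545  0.0631 -0.1342  1.5533  0.6     1.4014  0.1657] p [0.4236 0.4317 0.4092] 
x [ 0.5591 -0.0827 -0.825 ] y [0.1497 0.9887 0.0023] z [ 0.8155 -0.1248  0.5652] lean 34.41373448050965 F [-0.6832  0.3541 -0.2991] w 0.0868379295337751
```

View pics/top6.png

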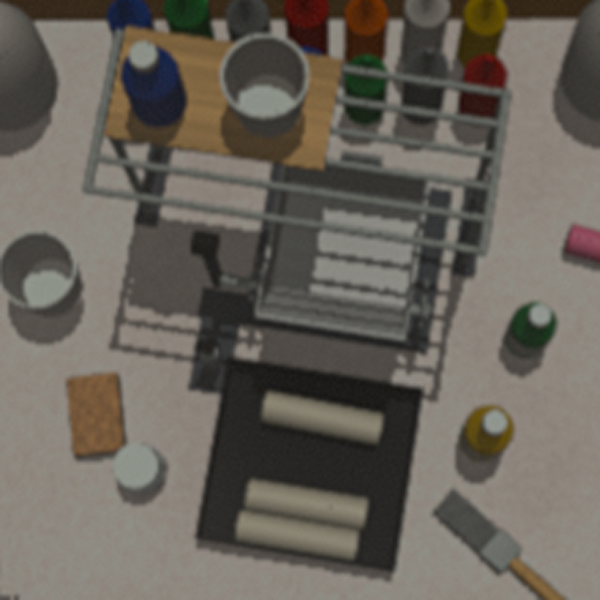

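View pics/scene6.png

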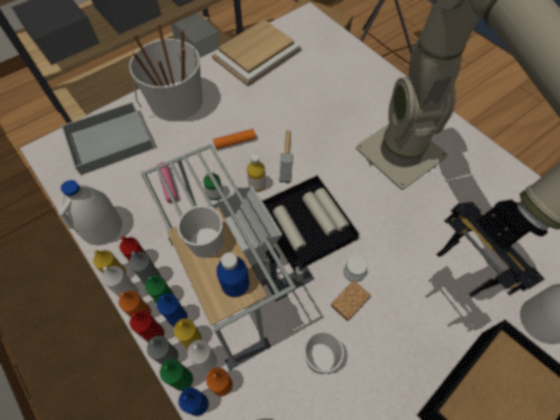

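The bin is empty, three covers lie in the tray, and nothing else appears to have moved. The grip is back at crop (206,243), the same pixel as at the start. One numeric check of that, then I hand in.

```bash
python3 - <<'E'
import cv2,numpy as np
a=cv2.imread("pics/top0.png");b=cv2.imread("pics/top6f.png")
for nm,(x0,y0,x1,y1) in dict(grip=(238,160,254,186),bins=(262,130,328,208),jar=(205,235,240,270),ctrl=(205,210,218,246),shelf=(205,85,300,140),right=(330,180,385,310),tub=(165,160,205,205)).items():
    g=lambda i:cv2.GaussianBlur(i[y0:y1,x0:x1],(3,3),0).astype(np.float32).mean(2)
    print(nm,cv2.phaseCorrelate(g(a),g(b)),np.abs(g(a)-g(b)).mean())
E
python3 -c "
from bench import r
r.close_job()"
```

```text
grip ((-0.03455111154433865, 0.6077710760523125), 0.9820707854297426) 0.43429485
bins ((-0.05353714377726959, 0.06595464653338468), 0.7387897345754836) 9.360723
jar ((-0.00032939173440738045, 0.006276527414385669), 1.0021404397708398) 0.33605433
ctrl ((0.5521809655985663, -0.016715397005359733), 0.9998817187768442) 0.31695166
shelf ((-0.0007932086606174948, 0.005087841931874948), 1.0090088146428267) 0.38181818
right ((-0.0039059240592216327, 0.5048710094022653), 1.0005476249883205) 0.31743595
tub ((-0.07461566907295847, 0.5827921742176798), 0.9314271614286634) 0.29481468
the job is handed in; nothing more can be done
```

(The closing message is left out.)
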